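# Load a profile offcut under a spring hold-down flap

## Task

Press the long steel thumb bar of the yellow spring-closed flap down with one fingertip and hold the flap open, and meanwhile push the slotted aluminium offcut along its lane under the flap with the other fingertip until it sits fully home against the blue back stop. Then let go, so that the flap springs down and clamps the offcut. Only push and press: do not lift or tip the offcut, and leave the other things on the worktop alone.

Things in the scene. Friction and masses are not known exactly. Their poses are not given: they have to be found in the camera images.
- nest: fixed hold-down nest, green base plate 195 x 78 x 6 mm. Origin: on the worktop, on the lane's centre line, at the mouth (front ends of the blue walls). +x: feed direction, away from the robot; +y: left, towards the thumb bar; z up. Black rails of the lane: x = -128 to 0, inner faces y = +/-17.5, tops z = 15 mm. Blue walls: x = 0 to 58, inner faces y = +/-18.5, tops z = 30 mm.
- stop (a point): centre of the face of the blue back stop, at nest x = 52, y = 0, 17 mm above the worktop; the offcut's front must touch it. Stop, walls, flap plate, its arms and the two dark hinge lugs (at nest y = 32, 48 mm high) all lie at nest x > 0; before the mouth there are only lane and thumb bar.
- offcut: slotted aluminium offcut, 30 x 30 x 62 mm, 40 to 80 g, lying along the lane on the plate, top 36 mm above the worktop, 2.5 mm play each side; front end 5 to 30 mm before the mouth. Origin: centre of the rear end face (robot side), 21 mm above the worktop; z along its length. Home, its rear sticks 10 mm out of the mouth (origin at nest x = -10): fingers need not go under the flap.
- flap (a joint): angle of the yellow rocker flap, rad: 0 closed, stop at 0.9. Thumb bar down = plate and black nose over the lane up (plate edge to 75 mm above the worktop). Closed, the nose hangs 20 mm above the worktop and blocks the offcut; above 0.52 it passes, 0.6 to 0.8 is comfortable. Spring-closed: 2.5 N on the bar at first, 5 N at 0.75. Let go, it rests on the offcut at about 0.47.
- bar_end (a point): top of the thumb bar (10 mm round steel, a 4 mm flat strip welded along its hinge side, 18 mm wide in all) at its robot end; red cap 6 mm further. It runs from here (nest x = -130) along the nest's x to +46 mm; press or slide on its first 140 mm. Top of the round part, closed: nest y 66, 45 mm above the worktop; at 0.6 rad y 60, 26 mm; 0.75 rad y 57, 22 mm; 0.9 rad y 53, 18 mm. Moves with the flap.
- bracket: small grey cast corner bracket, 28 x 28 x 28 mm, standing loose to the right of the lane; bystander. Origin: centre of its underside.
- screwdriver_red: screwdriver with red handle, 18 x 160 x 20 mm, lying near the front edge; bystander. Origin: centre of its underside.
- marker: white marker pen with blue cap, 14 x 135 x 15 mm, lying at the front right; bystander. Origin: centre of its underside.
- switchbox: grey switch box with a black and a red push switch on top, 102 x 61 x 48 mm, back right; bystander. Origin: centre of its underside.
- tape: yellow roll of tape lying flat, 76 mm across, 19 mm high, front left; bystander. Origin: centre of its underside.
- brick: black mains adaptor standing on end, 28 x 42 x 58 mm, back left; bystander. Origin: centre of its underside.
Not all that is in view belongs to the job. There is more than one size of the offcut; the one meant has the size given above.

How it is judged:
On the way, in this order (a step that is already met when the one before it is completed fails the run):
1. a finger holds the flap open (over 0.5 rad) while the offcut is still outside (value of joint flap above 0.5 rad and contact force between the fingers and flap above 0.3 N and x of offcut in the frame of nest below -0.055 m), for 0.1 s.
2. with a finger still holding the flap open, a finger pushes the offcut more than 20 mm in under it (value of joint flap above 0.5 rad and contact force between the fingers and flap above 0.3 N and contact force between the fingers and offcut above 0.02 N and x of offcut in the frame of nest above -0.042 m), for 0.1 s.
At the end, for the whole second after the job is handed in: The offcut lies flat in the nest against the back stop (within 4 mm), straight within 0.12 rad, at rest, and the flap is down on it and clamps it (0.40 to 0.54 rad, over 0.5 N) (x of offcut in the frame of nest between -0.014 and -0.006 m and y of offcut in the frame of nest between -0.006 and 0.006 m and z of offcut in the frame of nest below 0.025 m and angle between the z axis of offcut and the x axis of nest, either way round below 0.12 rad and value of joint flap between 0.4 and 0.54 rad and contact force between flap and offcut above 0.5 N and linear speed of offcut below 0.01 m/s); the robot touches nothing.
It fails at once if the offcut is lifted more than 8 mm or tipped up by more than 0.3 rad (height (world z) of offcut above 0.029 m or angle between offcut's own z axis and vertical below 1.27 rad or angle between offcut's own z axis and vertical above 1.87 rad).
It fails at once if one of the bystanders is moved more than 15 mm (distance of any of bracket, screwdriver_red, marker, switchbox, tape, brick from where it was at the start of the episode above 0.015 m).
It also fails if it takes over 45 s, if anything falls off the work surface, if the arm or the gripper's body presses on something with over 40 N, if the wrist force passes 120 N, or if a joint passes its speed limit or range.

## Robot

A 7-joint arm with a two-finger parallel gripper is mounted at the origin on a cart in front of the work surface, level with it; the furniture and walls round the work are solid. World frame = base frame: x ahead of the robot, y to its left, z up, the work surface at z = 0. Lengths are in m, angles in rad, forces in N, time in s.
With the tool pointing down it reaches from about 0.4 to 0.875 m from the base axis. Payload 6.5 kg.
Tool frame: the origin (TCP) lies at the very end of the fingers, on their centre line; the grasp point (between the pads) lies 19 mm behind it; z points along the fingers, y is the line along which they close (so a half turn about z gives the same grasp; the last joint's range is limited). The gripper opens to 88 mm and grips with 3 to 60 N. Pads are 18 mm wide; open, the fingers measure 123 mm over their backs; the gripper's body (75 mm by 187 mm) begins 45 mm behind the grasp point.
Start: joints at [1.214, 0.536, -0.004, 1.538, 0.003, 1.067, -0.071], TCP at [0.186, -0.623, 0.239] pointing down, gripper open.
Joint ranges: [-2.7, 2.7], [-0.37, 2.16], [-1.27, 1.26], [0.24, 2.4], [-1.31, 4.45], [0.19, 1.91], [-2.76, 2.76]. Speed limits (rad/s): [2.39, 2.39, 3.14, 3.14, 3.14, 3.14, 3.14].

## Interface

Orientations are given as a 3x3 rotation matrix whose columns are the frame's x, y, z axes.
In Python, from workcell import env, cams gives the robot as it stands. The module is installed in compiled form; this text tells all that it offers.
- The arm moves only by the shell command python3 -m jog 'ROWS' [FORCE]. ROWS is JSON, a list that holds one entry, the list of rows, each a list of 5 numbers: the shift along the tool's x, y, z in units of 25 mm (1.0 is 25 mm), then the turn about the tool's z in rad, then the gripper command: -1 is shut, 1 is fully open, values between are in proportion. In form: [[[tx, ty, tz, spin, hand], ...]]. A call has 1 to 8 rows; each row shifts and turns the commanded pose from where the row before left it, along the tool's axes as they then stand; what a row does not reach is not made up. A row lasts 1/10 s, in which the tool goes at most 50 mm and 8.59 degrees, less where a joint would pass 70% of its speed; a pose out of reach is approached as far as the arm can. A call is refused whole if a number of a shift passes 1 or a number of a turn 0.15, either way. A call with a gripper value outside its range is refused whole. The fingers move at their own pace and stop on an object; FORCE is the grip in N (left out, the last holds). Time passes only in rows, so rows that do not move let the fingers close. It gives the time, the measured TCP pose, the force, the opening and the grip force at its end, in the units of the state.
- env.get_state(): the state, without advancing time (a new reading comes with each control period).
- cams.grab_frame(name): name is "scene" or "side" or "wrist"; returns a dict with "image" (420x560x3 uint8, red, green, blue), "fx", "fy", "cx", "cy" (pixels), "world_to_cam" (4x4, takes a point from world to camera coordinates). Camera axes: x right, y down, z forward; pixel columns grow to the right and rows downward; lengths in m; the calibration is good to about 2 mm. A picture is of the moment at which its call begins. There is no depth.
- env.job_done(): hands the job in; it is judged then, once.
The state is a dict: "time_s": time; "joints": joint angles; "joint_velocities": joint speeds; "tau": joint torques, N m; "ee_pos": TCP position; "tcp_rot": TCP orientation; "contact_force": force on the tool from outside, world axes, zero at the start; "ft_torque": the same for the moment, N m; "grip_width": finger opening in m; "finger_force": force on a finger pad.
Only numpy, scipy, OpenCV 4.12 (cv2) and the standard library are available. Lean on these libraries where they do the work, as an engineer would, in place of code of your own. Each camera call takes 0.05 s, during which the arm holds its last target. There are 200 camera calls.

## Working session

There is one attempt and no reset: what is moved stays moved. The work goes in short steps, Python scripts to look and compute and a shell command to move; the robot and the scene stay as the last step left them, time stands still between calls to the robot, and variables do not carry over. Pictures are saved under pics/ and viewed, at most 10 in all, crops included, and the job is handed in when it is done.

```bash
mkdir -p pics
python3 - <<'E'
from workcell import env,cams
import cv2,numpy as np
s=env.get_state();print({k:np.round(v,3).tolist() for k,v in s.items()})
for n in["scene","side"]:
    f=cams.grab_frame(n);cv2.imwrite(f"pics/{n}0.png",f["image"][...,::-1])
    print(n,f["fx"],f["cx"],f["cy"],np.round(f["world_to_cam"],3).tolist())
E
```

```text
{'time_s': 0.0, 'joints': [1.214, 0.537, -0.004, 1.539, 0.003, 1.067, -0.071], 'joint_velocities': [0.0, -0.0, -0.0, 0.0, 0.001, 0.002, -0.0], 'tau': [0.001, -57.099, 0.991, -25.16, -0.056, 0.018, 0.0], 'ee_pos': [0.186, -0.622, 0.238], 'tcp_rot': [[0.958, 0.287, -0.001], [0.287, -0.958, 0.002], [-0.0, -0.002, -1.0]], 'contact_force': [0.093, 0.071, -0.033], 'ft_torque': [0.026, -0.015, -0.006], 'finger_force': 0.0, 'grip_width': 0.088}
scene 417.728696846635 278.75339260153305 212.02701333548958 [[0.868, -0.496, 0.012, -0.484], [-0.364, -0.654, -0.663, 0.268], [0.336, 0.572, -0.748, 0.919], [0.0, 0.0, 0.0, 1.0]]
side 455.0654803852089 275.6301124823936 211.48795853168838 [[0.936, -0.351, 0.004, -0.522], [-0.201, -0.546, -0.813, 0.182], [0.288, 0.761, -0.582, 0.801], [0.0, 0.0, 0.0, 1.0]]
```

View pics/scene0.png

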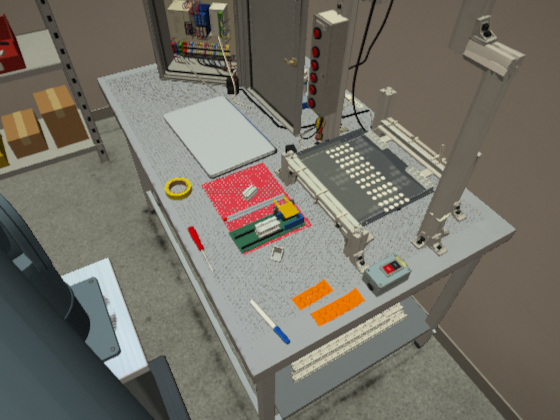

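View pics/side0.png

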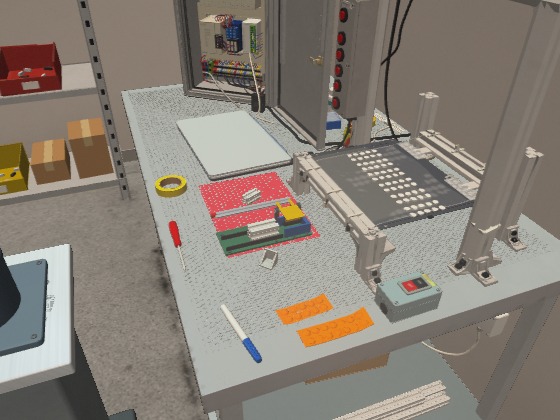

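Scene view: the nest with its green plate is at about (268,228), with an offcut in the lane at (267,227). Another offcut lies on the red mat at (250,191). Thumb bar is the grey line from (228,218) to (285,200). I'll check with a close crop.

Run:
```python
import cv2,numpy as np
a=cv2.imread("pics/scene0.png")[175:260,195:325];b=cv2.imread("pics/side0.png")[175:260,195:325]
cv2.imwrite("pics/crop0.png",np.vstack([cv2.resize(x,(455,298),interpolation=cv2.INTER_CUBIC) for x in(a,b)]))
```

```text
(no output)
```

View pics/crop0.png

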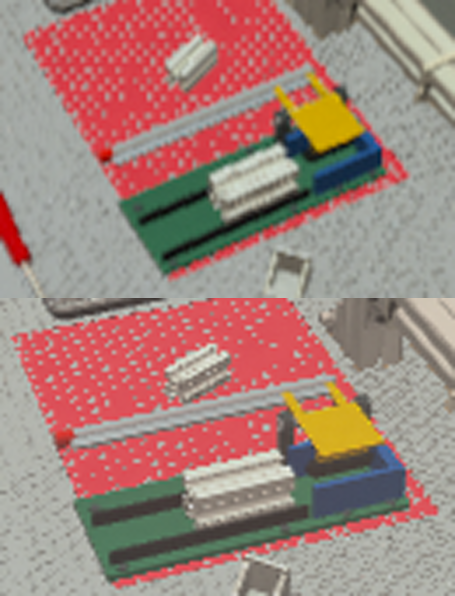

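Crop: the lane offcut (62 mm, scene px ≈ (267,228)) is the one to push. The short loose one on the mat (250,191) is a decoy. The thumb bar's red cap is at scene (225,219), side (213,215).

```bash
cat > h.py <<'E'
import numpy as np,cv2
from workcell import env,cams
def cal(f): return f["fx"],f["fy"],f["cx"],f["cy"],np.array(f["world_to_cam"])
def ray(f,p):
    fx,fy,cx,cy,T=cal(f);d=T[:3,:3].T@[(p[0]-cx)/fx,(p[1]-cy)/fy,1];return -T[:3,:3].T@T[:3,3],d
def onz(f,p,z):
    c,d=ray(f,p);return c+d*(z-c[2])/d[2]
def tri(fs,ps):
    A=np.zeros((3,3));b=np.zeros(3)
    for f,p in zip(fs,ps):
        c,d=ray(f,p);d=d/np.linalg.norm(d);P=np.eye(3)-np.outer(d,d);A+=P;b+=P@c
    return np.linalg.solve(A,b)
def proj(f,X):
    fx,fy,cx,cy,T=cal(f);q=T[:3,:3]@X+T[:3,3];return np.array([fx*q[0]/q[2]+cx,fy*q[1]/q[2]+cy])
E
python3 - <<'E'
from h import *
np.set_printoptions(precision=4,suppress=True)
F=[cams.grab_frame(n) for n in("scene","side")]
caps=[]
for f,off in zip(F,(0,1)):
    im=f["image"];hsv=cv2.cvtColor(im,cv2.COLOR_RGB2HSV)
    g=cv2.inRange(hsv,(60,70,30),(90,255,200));g[:175]=0;g[265:]=0;g[:,:190]=0;g[:,330:]=0
    g=cv2.morphologyEx(g,cv2.MORPH_CLOSE,np.ones((3,3)))
    pts=cv2.findNonZero(g)
    h=cv2.convexHull(pts)[:,0]
    W=np.array([onz(f,p,0.006)[:2] for p in h])
    r=cv2.minAreaRect(W.astype(np.float32)*1000);print("green",r);print(cv2.boxPoints(r))
C=lambda x,y:(195+x/3.5,175+y/3.5)
S=lambda x,y:(195+x/3.5,175+(y-298)/3.5)
for n,a,b in[("cap",(105,155),(65,438)),("offrearTopL",(210,175),(187,472)),("offrearTopR",(222,195),(190,490)),("barend",(114,158),(76,440)),("barfar",(312,72),(335,381)),("platefrontL",(121,204),(77,501)),("platefrontR",(163,272),(115,580))]:
    X=tri(F,[C(*a),S(*b)]);print(n,X,onz(F[0],C(*a),X[2]),onz(F[1],S(*b),X[2]))
E
```

```text
green ((542.1651611328125, 36.51741409301758), (191.38487243652344, 76.87786865234375), 0.9201617240905762)
[[445.8678  73.4146]
 [447.1024  -3.4533]
 [638.4625  -0.3798]
 [637.2279  76.4881]]
green ((544.1587524414062, 40.33262634277344), (192.67735290527344, 75.82208251953125), 0.6795375943183899)
[[447.3772  77.0984]
 [448.2765   1.2817]
 [640.9403   3.5668]
 [640.041   79.3836]]
cap [0.4476 0.0888 0.0438] [0.4466 0.0885 0.0438] [0.4486 0.0892 0.0438]
offrearTopL [0.5092 0.0385 0.0374] [0.5081 0.0382 0.0374] [0.5104 0.0389 0.0374]
offrearTopR [0.5036 0.0105 0.0464] [0.5037 0.0105 0.0464] [0.5034 0.0104 0.0464]
barend [0.4522 0.0813 0.046 ] [0.4506 0.0808 0.046 ] [0.4538 0.0819 0.046 ]
barfar [0.6237 0.0851 0.0471] [0.6225 0.0849 0.0471] [0.6249 0.0854 0.0471]
platefrontL [0.4464 0.0636 0.0139] [0.4453 0.0634 0.0139] [0.4474 0.064  0.0139]
platefrontR [ 0.4516  0.0036 -0.0027] [ 0.4495  0.0031 -0.0027] [ 0.4536  0.0043 -0.0027]
```

```bash
python3 -m jog '[[[1,0,0,0.14,0],[1,0,0,0.137,0],[0.4,-1,0,0,0],[0.4,-1,0,0,0],[0.4,-1,0,0,0],[0.4,-1,0,0,0],[0.4,-1,0,0,0],[0.4,-1,0,0,0]]]' 20
python3 -m jog '[[[0.4,-1,0,0,0],[0.4,-1,0,0,0],[0.4,-1,0,0,0],[0.4,-1,0,0,0],[0.4,-1,0,0,0],[0.4,-1,0,0,0],[0.4,-1,0,0,0],[0.4,-1,0,0,0]]]'
python3 -m jog '[[[0.3,-1,0,0,0],[0.3,-1,0,0,0],[0.3,-1,0,0,0],[0.3,-1,0,0,0],[0.3,-1,0,0,0],[0.3,-1,0,0,0],[0.3,-1,0,0,0],[0.3,-1,0,0,0]]]'
```

```text
time_s: 1.0
ee_pos: [0.2932, -0.4598, 0.2386]
tcp_rot: [[1.0, 0.014, -0.0], [0.014, -1.0, 0.0], [-0.0, -0.0, -1.0]]
contact_force: [0.2, 0.6, -0.7]
grip_width: 0.0439
finger_force: 0.0
time_s: 1.8
ee_pos: [0.3704, -0.2588, 0.2387]
tcp_rot: [[1.0, 0.014, 0.0], [0.014, -1.0, -0.0], [0.0, 0.0, -1.0]]
contact_force: [-0.2, -0.1, 0.5]
grip_width: 0.0442
finger_force: 0.0
time_s: 2.6
ee_pos: [0.4275, -0.0581, 0.2388]
tcp_rot: [[1.0, 0.014, 0.0], [0.014, -1.0, -0.0], [0.0, 0.0, -1.0]]
contact_force: [-0.1, -0.4, 0.6]
grip_width: 0.0444
finger_force: 0.0
```

```bash
python3 -m jog '[[[0.4,-1,0,0,0],[0.4,-1,0,0,0],[0.4,-1,0,0,0],[0.4,-1,0,0,0],[0,-0.2,0,0,0],[0,0,0,0,0]]]'
python3 - <<'E'
from h import *
f=cams.grab_frame("wrist");cv2.imwrite("pics/w1.png",f["image"][...,::-1]);print(f["fx"],f["cx"],f["cy"],np.round(f["world_to_cam"],4).tolist())
print(env.get_state()["ee_pos"])
E
```

```text
time_s: 3.2
ee_pos: [0.4656, 0.0469, 0.2385]
tcp_rot: [[1.0, 0.016, -0.001], [0.016, -1.0, -0.0], [-0.001, 0.0, -1.0]]
contact_force: [0.6, -0.6, -0.6]
grip_width: 0.0437
finger_force: 0.0
313.0858637873676 282.23227642482306 207.2540050964127 [[0.0155, -0.9999, 0.0002, 0.0396], [-0.9642, -0.0149, 0.2649, 0.4131], [-0.2648, -0.0043, -0.9643, 0.5111], [0.0, 0.0, 0.0, 1.0]]
[0.46545878 0.04580013 0.23849423]
```

View pics/w1.png

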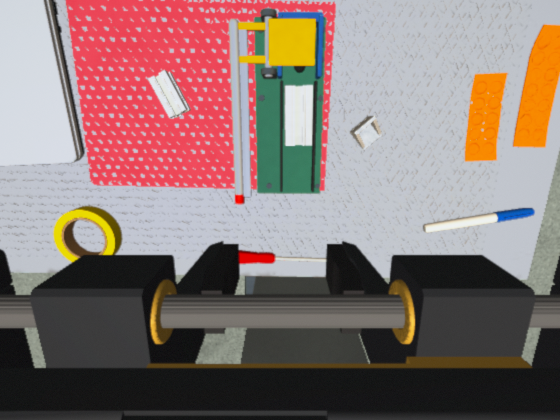

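Wrist view: the bar runs from (238,196) to (236,20), with the red cap at (240,199). The offcut's rear edge is at (286–312,146), the rails run at columns 283 and 319, and the screwdriver lies close to the front edge at (240–325,258).

Run:
```python
from h import *
np.set_printoptions(precision=4,suppress=True)
f=cams.grab_frame("wrist");im=f["image"];hsv=cv2.cvtColor(im,cv2.COLOR_RGB2HSV)
g=cv2.inRange(hsv,(0,0,150),(179,60,255))
# offcut: bright blob in region
m=np.zeros_like(g);m[78:155,280:320]=g[78:155,280:320];n,l,st,c=cv2.connectedComponentsWithStats(m)
k=1+np.argmax(st[1:,4]);x,y,w,h,_=st[k];print("off blob",st[k])
r=cv2.minAreaRect(cv2.findNonZero((l==k).astype(np.uint8)));print(r)
for p in[(x,y+h),(x+w,y+h),(x,y),(x+w,y)]:print("off top",onz(f,p,.036))
for row in(100,130,160,185):print(row,"rowpix",["%d:%s"%(i,im[row,i].tolist()) for i in range(228,252)][::1] if row==160 else "")
red=cv2.inRange(hsv,(0,150,100),(6,255,255));red[:190]=0;red[210:]=0;red[:,:230]=0;red[:,250:]=0
b=cv2.boundingRect(red);print("cap",b,onz(f,(b[0]+b[2]/2,b[1]+1),.042),"y ends")
for p in[(232.5,150),(242.5,150),(232.5,60),(242.5,60)]:print("bar",onz(f,p,.043))
print("blocks")
for p in[(282,190),(285,190),(317,190),(321,190)]:print("rail?",onz(f,p,.015))
dark=cv2.inRange(hsv,(0,0,0),(179,255,55));print([ (row,np.where(dark[row,255:330])[0]+255) for row in(160,172,180)])
bl=cv2.inRange(hsv,(105,120,60),(125,255,255));bl[:,:300]=0;bl[100:]=0;bl[:,335:]=0;b=cv2.boundingRect(bl);print("blue",b,onz(f,(b[0]+b[2],b[1]+b[3]),.03),onz(f,(b[0]+b[2],b[1]),.03))
```

```text
off blob [ 283   84   29   62 1715]
((297.0, 114.5), (61.0, 28.0), 90.0)
off top [0.5069 0.0453 0.036 ]
off top [0.5073 0.0136 0.036 ]
off top [0.5702 0.0462 0.036 ]
off top [0.5706 0.0161 0.036 ]
100 rowpix 
130 rowpix 
160 rowpix ['228:[239, 79, 97]', '229:[239, 73, 90]', '230:[239, 73, 90]', '231:[237, 77, 92]', '232:[228, 122, 124]', '233:[191, 180, 177]', '234:[182, 190, 199]', '235:[181, 190, 208]', '236:[181, 190, 208]', '237:[184, 193, 202]', '238:[188, 192, 188]', '239:[183, 175, 167]', '240:[156, 151, 149]', '241:[158, 162, 173]', '242:[178, 187, 206]', '243:[181, 191, 211]', '244:[183, 194, 214]', '245:[186, 196, 217]', '246:[186, 197, 217]', '247:[187, 192, 211]', '248:[200, 166, 181]', '249:[227, 99, 112]', '250:[238, 74, 91]', '251:[239, 73, 91]']
185 rowpix 
cap (234, 195, 9, 9) [0.4515 0.0943 0.042 ] y ends
bar [0.5024 0.0994 0.043 ]
bar [0.5026 0.0887 0.043 ]
bar [0.5912 0.0969 0.043 ]
bar [0.5913 0.0869 0.043 ]
blocks
rail? [0.4532 0.0456 0.015 ]
rail? [0.4533 0.042  0.015 ]
rail? [0.4538 0.0036 0.015 ]
rail? [ 0.4539 -0.0012  0.015 ]
[(160, array([280, 311, 312])), (172, array([280, 311, 312])), (180, array([280, 311, 312]))]
blue (300, 12, 22, 65) [0.5783 0.0053 0.03  ] [0.6387 0.0082 0.03  ]
```

```bash
python3 -m jog '[[[0.49,-0.29,1,0,0.045],[0.49,-0.29,1,0,0.045],[0,0,1,0,0.045],[0,0,1,0,0.045],[0,0,1,0,0.045],[0,0,1,0,0.045],[0,0,1,0,0.045],[0,0,0,0,0.045]]]'
python3 - <<'E'
from h import *
fs=[cams.grab_frame(n) for n in("side","wrist")]
a,b=[f["image"][...,::-1] for f in fs]
a=cv2.resize(a[140:270,180:360],(720,520),interpolation=cv2.INTER_CUBIC);cv2.imwrite("pics/s2.png",a);cv2.imwrite("pics/w2.png",b)
print(env.get_state()["ee_pos"],env.get_state()["contact_force"])
E
```

```text
time_s: 4.1
ee_pos: [0.4878, 0.0593, 0.0614]
tcp_rot: [[1.0, 0.012, -0.006], [0.012, -1.0, -0.002], [-0.006, 0.002, -1.0]]
contact_force: [-0.3, 0.9, -0.7]
grip_width: 0.0463
finger_force: 0.0
[0.4900727  0.0602617  0.06400396] [-0.04075054 -0.50807303  1.03402003]
```

View pics/s2.png

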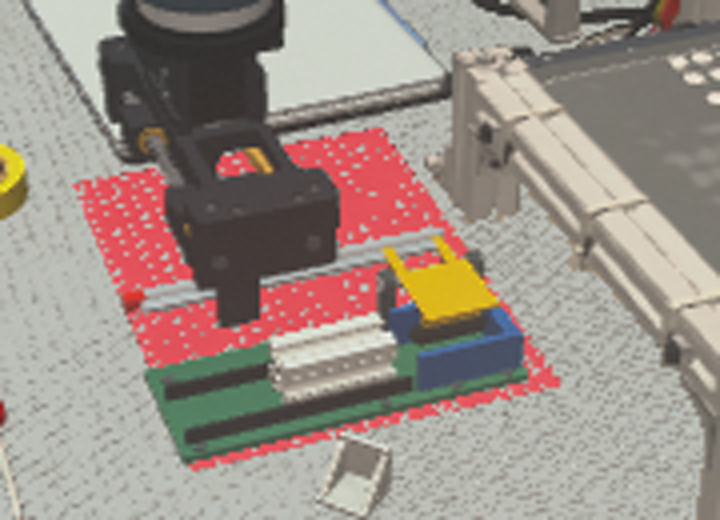

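View pics/w2.png

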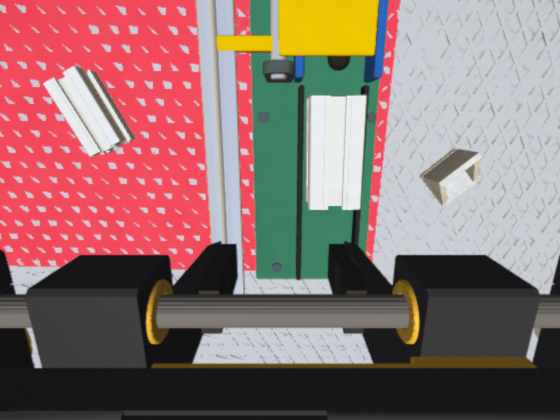

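Side view: the fingertip at (237,322) is above and just behind the offcut's rear, clear of the bar. Wrist view: the left tip (208–238,243) is over the bar, and the right tip (328–345,243) is in line with the offcut (307–365). Next I press down.

```bash
python3 -m jog '[[[0,0,0.3,0,0.045],[0,0,0.3,0,0.045],[0,0,0.3,0,0.045],[0,0,0.3,0,0.045],[0,0,0.2,0,0.045],[0,0,0.2,0,0.045],[0,0,0,0,0.045],[0,0,0,0,0.045]]]'
python3 - <<'E'
from h import *
fs=[cams.grab_frame(n) for n in("side","scene")]
a,b=[f["image"][...,::-1] for f in fs]
r=lambda a:cv2.resize(a,(600,300),interpolation=cv2.INTER_CUBIC)
cv2.imwrite("pics/s3.png",np.vstack([r(a[180:265,200:370]),r(b[170:255,190:360])]))
print(env.get_state()["ee_pos"],env.get_state()["contact_force"])
E
```

```text
time_s: 5.0
ee_pos: [0.4906, 0.0619, 0.0238]
tcp_rot: [[1.0, 0.014, 0.001], [0.014, -1.0, 0.001], [0.001, -0.001, -1.0]]
contact_force: [0.6, 1.6, 3.8]
grip_width: 0.0459
finger_force: 2.0
[0.49053919 0.06192233 0.02392512] [0.65521646 1.51761763 5.0234311 ]
```

View pics/s3.png

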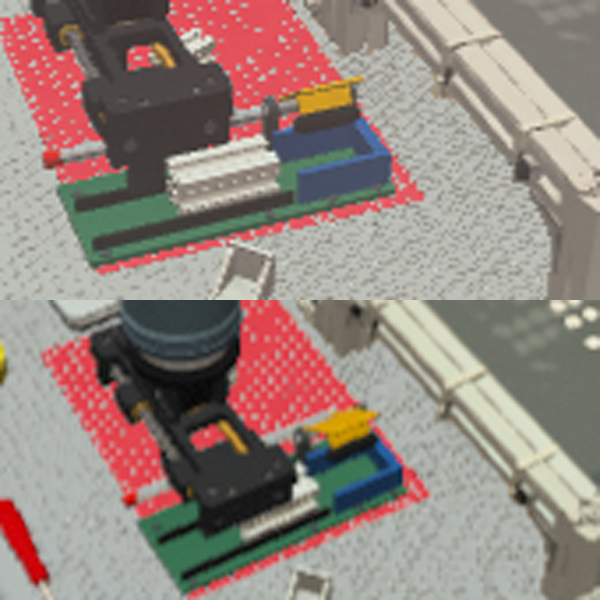

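Flap is clearly up in both views (yellow plate tilted at side (330,95)), with the bar pressed at 5 N and the offcut still outside. Now push.

```bash
python3 -m jog '[[[0.1,0,0,0,0.045],[0.2,0,0,0,0.045],[0.2,0,0,0,0.045],[0.2,0,0,0,0.045],[0.2,0,0,0,0.045],[0.2,0,0,0,0.045],[0.2,0,0,0,0.045],[0.2,0,0,0,0.045]]]'
python3 -m jog '[[[0.2,0,0,0,0.045],[0.2,0,0,0,0.045],[0.2,0,0,0,0.045],[0.2,0,0,0,0.045],[0.1,0,0,0,0.045],[0,0,0,0,0.045]]]'
```

```text
time_s: 5.9
ee_pos: [0.5281, 0.0619, 0.0237]
tcp_rot: [[1.0, 0.014, -0.0], [0.014, -1.0, 0.0], [-0.0, -0.0, -1.0]]
contact_force: [-3.0, 2.8, 4.0]
grip_width: 0.0458
finger_force: 2.2
time_s: 6.5
ee_pos: [0.5511, 0.0622, 0.0238]
tcp_rot: [[1.0, 0.014, 0.001], [0.014, -1.0, 0.0], [0.001, -0.0, -1.0]]
contact_force: [-0.6, 1.5, 3.4]
grip_width: 0.0462
finger_force: 2.0
```

```bash
python3 -m jog '[[[0.08,0,0,0,0.045],[0.08,0,0,0,0.045],[0.08,0,0,0,0.045],[0.08,0,0,0,0.045],[0,0,0,0,0.045]]]'
python3 -m jog '[[[0.08,0,0,0,0.045],[0,0,0,0,0.045]]]'
python3 -m jog '[[[0.08,0,0,0,0.045],[0,0,0,0,0.045]]]'
```

```text
time_s: 7.0
ee_pos: [0.5587, 0.0623, 0.0237]
tcp_rot: [[1.0, 0.014, 0.001], [0.014, -1.0, 0.0], [0.001, -0.0, -1.0]]
contact_force: [-2.5, 1.8, 4.0]
grip_width: 0.0463
finger_force: 2.1
time_s: 7.2
ee_pos: [0.5588, 0.0622, 0.0235]
tcp_rot: [[1.0, 0.014, -0.003], [0.014, -1.0, -0.001], [-0.003, 0.001, -1.0]]
contact_force: [-7.3, 2.3, 7.3]
grip_width: 0.046
finger_force: 4.6
time_s: 7.4
ee_pos: [0.5589, 0.0621, 0.0232]
tcp_rot: [[1.0, 0.013, -0.007], [0.013, -1.0, -0.001], [-0.007, 0.001, -1.0]]
contact_force: [-11.2, 1.9, 10.7]
grip_width: 0.0465
finger_force: 7.1
```

Run:
```python
from h import *
fs=[cams.grab_frame(n) for n in("side","wrist")]
a,b=[f["image"][...,::-1] for f in fs]
cv2.imwrite("pics/s4.png",np.vstack([cv2.resize(a[190:265,220:340],(480,300),interpolation=cv2.INTER_CUBIC),cv2.resize(b[70:270,190:510],(480,300))]))
```

```text
(no output)
```

View pics/s4.png

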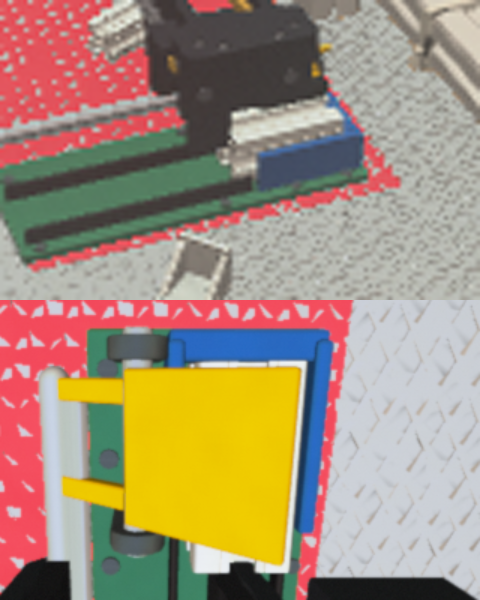

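Views: offcut front meets the blue stop's inner face (wrist crop row 362), its rear about 10 mm out of the mouth. It is home. Next I ease off the push and let the flap down.

```bash
python3 -m jog '[[[-0.08,0,0,0,0.045],[-0.05,0,0,0,0.045],[0,0,0,0,0.045]]]'
python3 -m jog '[[[0,0,-0.05,0,0.045],[0,0,-0.05,0,0.045],[0,0,-0.05,0,0.045],[0,0,-0.05,0,0.045],[0,0,-0.05,0,0.045],[0,0,-0.05,0,0.045],[0,0,0,0,0.045]]]'
```

```text
time_s: 7.8
ee_pos: [0.5589, 0.0623, 0.0237]
tcp_rot: [[1.0, 0.014, -0.0], [0.014, -1.0, 0.0], [-0.0, -0.0, -1.0]]
contact_force: [-2.6, 3.3, 3.6]
grip_width: 0.0462
finger_force: 3.4
time_s: 8.5
ee_pos: [0.559, 0.0615, 0.0312]
tcp_rot: [[1.0, 0.013, -0.0], [0.013, -1.0, -0.001], [-0.0, 0.001, -1.0]]
contact_force: [-2.4, 0.4, 0.1]
grip_width: 0.0456
finger_force: 1.5
```

```bash
python3 -m jog '[[[-0.1,0,-0.05,0,0.045],[-0.3,0,-0.1,0,0.045],[-0.5,0,-0.5,0,0.045],[0,0,-1,0,0.045],[0,0,-1,0,0.045],[0,0,-1,0,0.045],[0,0,-1,0,0.045],[-1,0,0,0,0.045]]]'
python3 -m jog '[[[-1,0,0,0,0.045],[0,0,0,0,0.045],[0,0,0,0,0.045]]]'
python3 - <<'E'
from h import *
fs=[cams.grab_frame(n) for n in("side","wrist")]
a,b=[f["image"][...,::-1] for f in fs]
cv2.imwrite("pics/s5.png",np.vstack([cv2.resize(a[190:265,220:340],(480,300),interpolation=cv2.INTER_CUBIC),cv2.resize(b[20:220,200:520],(480,300))]))
E
```

```text
time_s: 9.3
ee_pos: [0.516, 0.0619, 0.1512]
tcp_rot: [[1.0, 0.013, 0.01], [0.013, -1.0, 0.001], [0.01, -0.001, -1.0]]
contact_force: [0.1, -0.5, 0.3]
grip_width: 0.0461
finger_force: 0.0
time_s: 9.6
ee_pos: [0.4867, 0.061, 0.1479]
tcp_rot: [[1.0, 0.014, 0.001], [0.014, -1.0, -0.0], [0.001, 0.0, -1.0]]
contact_force: [-0.4, -0.2, 1.1]
grip_width: 0.0456
finger_force: 0.0
```

View pics/s5.png

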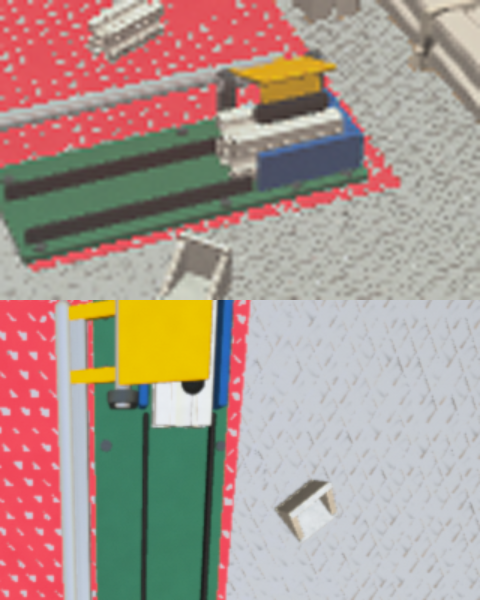

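The flap's black nose rests on the offcut (side crop (290,105)). The offcut sits straight in the nest, its rear about 10 mm out of the mouth (wrist crop rows 405–427), and the bracket is untouched. I'm handing in.

```bash
python3 -c "
from workcell import env
print(env.job_done())"
```

```text
the job is handed in; nothing more can be done
None
```

The job is handed in at about 9.7 s, with no verdict returned: the last pictures show the offcut straight against the back stop, the flap down on it and the fingers clear.

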